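# Put the sprung dust cap on the microscope camera

### The job

The microscope camera is standing mouth-up with its sensor open to dust. Pick up the sprung dust cap by pinching its two upright tabs together, fit it level into the camera's mouth until its flange is down on the rim, and let go so that both tabs spring out and lock under the rim. Do not push the other things on the bench about.

Things in the scene. Friction and masses are not known exactly. Their poses are not given: they have to be found in the camera images.
- cap_center (a point): The sprung dust cap, black plastic, loose, feet down and tabs up: a flange disc 76 mm across, a plug 58 mm across under it, two upright tabs through slots in it. This point: on its axis, half-way up, 19 mm above the feet's underside. z up along the axis; tabs stand on the +x and -x sides, their outer faces 54 mm apart untouched, 38 mm pinched to their stops.
- cap: The same cap, origin on its axis at the underside of its feet, same axes. Heights above the origin: feet 0 to 4 mm, plug 5 to 12, flange 12 to 16, tabs up to 38. Each tab is 20 mm wide (along y), 5 mm thick, 22 mm clear above the flange. Each has at its bottom a foot, 14 mm wide, whose end is 36.5 mm from the axis untouched, 28.5 mm pinched. In all about 65 g.
- cap_flange (a point): The point on the cap's axis at the underside of the flange, 12 mm above the underside of the feet, 7 mm below cap_center; same axes. When the cap is home it is level with the camera's rim.
- tab_a (a joint): Travel of the tab on the cap's +x side in towards the axis, m: 0 untouched, 0.008 pinched to its stop. Sprung outwards: about 2.4 N to start it, 7 N at the stop. With the cap locked in the camera it springs back to about 0.
- tab_b (a joint): The same for the tab on the cap's -x side.
- camera: Microscope camera, fixed: a grey box 100 x 100 mm, its top 60 mm above the bench, on a bolted steel plate 130 mm (its x) by 110 mm, with an upright aluminium collar 90 mm across on top, open upwards. Origin: centre of its underside, on the collar's axis. z up, x and y along the box's sides.
- mouth (a point): Centre of the collar's mouth, level with the rim's top face, 95 mm above the bench; axes as the camera's. The rim's lip is 4 mm thick, its round opening 64 mm across; below it the bore is 82 mm across, 31 mm deep. The feet pass the lip only pinched; let go, they spring out under it, their tops 4 mm below it when the flange lies on the rim. Any turn of the cap about the vertical will do.
- slide_box_center (a point): Bystander: centre of a grey and white slide box, 82 x 102 x 34 mm.
- jar_center (a point): Bystander: centre of an amber jar with a white lid, 52 mm across, 65 mm high.
- eyepiece_center (a point): Bystander: centre of a black eyepiece standing on its narrow end, 38 mm across, 52 mm high.
- plain_cap_center (a point): Bystander: centre of a small plain black cap without tabs, 44 mm across, 12 mm high.
There are look-alikes about, which are no part of the job. Leave any green or yellow look-alike of the cap alone.

How it is judged:
By the outcome, as a careful person would: the job done as asked, in the order asked, and still so for the second after the job is handed in, with the robot touching nothing.
It also fails if it takes over 38 s, if anything falls off the work surface, if the arm or the gripper's body presses on something with over 40 N, if the wrist force passes 120 N, or if a joint passes its speed limit or range.

### The arm

A 7-joint arm with a two-finger parallel gripper is mounted at the origin on the work surface. World frame = base frame: x ahead of the robot, y to its left, z up, the work surface at z = 0. Lengths are in m, angles in rad, forces in N, time in s.
With the tool pointing down it reaches from about 0.425 to 0.925 m from the base axis. Payload 6.8 kg.
Tool frame: the origin (TCP) lies at the very end of the fingers, on their centre line; the grasp point (between the pads) lies 19 mm behind it; z points along the fingers, x is the direction in which the jaws open and shut, and the axes are right-handed (so a half turn about z gives the same grasp; the last joint's range is limited). The gripper opens to 85 mm and grips with 20 to 120 N. Pads are 22 mm wide; open, the fingers measure 114 mm over their backs; the gripper's body (76 mm by 85 mm) begins 54 mm behind the grasp point. The pads swing forward as they close: fully open they stand 13 mm farther back than shut.
Start: joints at [-1.34, 0.477, 0.022, 1.555, -0.011, 1.109, -0.083], TCP at [0.224, 0.637, 0.231] pointing down, gripper open.
Joint ranges: [-2.96, 2.96], [-0.34, 2.1], [-1.41, 1.46], [0.24, 2.44], [-1.37, 4.51], [0.17, 1.92], [-2.96, 2.96]. Speed limits (rad/s): [2.39, 2.39, 3.14, 3.14, 3.14, 3.14, 3.14].

### API

Orientations are given as a unit quaternion [w, x, y, z].
In Python, from station import bot gives the robot as it stands.
- The arm moves only by the shell command python3 -m creep 'ROWS' [FORCE]. ROWS is JSON, a list that holds one entry, the list of rows, each a list of 7 numbers: the shift along the tool's x, y, z in cm, then the turn, a rotation vector about the tool's x, y, z in rad, then the opening, from 0 (shut) to 1 (fully open). In form: [[[dx, dy, dz, wx, wy, wz, claw], ...]]. A call has 1 to 10 rows; each row is the pose to reach, as a shift and turn from the pose commanded when the call began, along the tool's axes at that moment; what a row does not reach only later rows make up. A row lasts 1/8 s, in which the tool goes at most 62.5 mm and 10.7 degrees, less where a joint would pass 70% of its speed; a pose out of reach is approached as far as the arm can. A call with a gripper value outside its range is refused whole. The fingers move at their own pace and stop on an object; FORCE is the grip in N (left out, the last holds). Time passes only in rows, so rows that repeat a pose let the fingers close. It gives the time, the measured TCP pose, the force and the opening at its end, in the units of the state.
- bot.get_obs(): the state, without advancing time (a new reading comes with each control period).
- bot.read_camera(name): name is "side" or "top"; returns (picture, depth): 480x640x3 uint8, blue, green, red; 480x640 float32, m along the optical axis (not along the pixel's ray), 0 where there is no reading.
- bot.calibration(name): a dict with "mtx" (3x3 intrinsics, pixels), "rvec" (rotation vector, rad) and "tvec" (3), from world to camera coordinates, as OpenCV has them. Camera axes: x right, y down, z forward; pixel columns grow to the right and rows downward; lengths in m; the calibration is good to about 2 mm. A picture is of the moment at which its call begins. calibration takes no time and is no camera call.
- bot.hand_in(): hands the job in, once; it reports no verdict.
Trained networks look in the newest picture that a camera, given by its name, has taken for a name from the list of things; names that differ only in an ending like _2 or _b are one class to them, and where a whole thing is asked for, a point or a joint stands for the part that bears it (a point fixed in the world has none). Each returns a list of dicts, best first, with "p" (0 to 1); they miss things now and then, are a little off and sometimes report something else, mostly with a low value. They report only what shows in the picture. A call takes as long as a camera call. They do not tell look-alikes from the thing itself.
- bot.find_in(camera, label): "xy" ([column, row] in pixels, amid what is visible of it).
- bot.silhouettes(camera, label): "mask" (480x640 bool, what is visible of it) and "xy" ([column, row] in pixels, amid what is visible of it).
The state is a dict: "t": time; "q": joint angles; "joint_vel": joint speeds; "joint_torque": joint torques, N m; "eef_pos": TCP position; "tool_rot": TCP orientation; "contact_force": force on the tool from outside, world axes, zero at the start; "torque": the same for the moment, N m; "gripper_width": opening from 0.0 (shut) to 1.0 (fully open).
Only numpy, scipy, OpenCV 4.12 (cv2) and the standard library are available. Lean on these libraries where they do the work, as an engineer would, in place of code of your own. Each camera call takes 0.05 s, during which the arm holds its last target.

## Working session

There is one attempt and no reset: what is moved stays moved. The work goes in short steps, Python scripts to look and compute and a shell command to move; the robot and the scene stay as the last step left them, time stands still between calls to the robot, and variables do not carry over. Pictures are saved under pics/ and viewed, and the job is handed in when it is done.

```bash
mkdir -p pics
cat > h.py <<'E'
import numpy as np, cv2
from station import bot
def cal(n):
    c=bot.calibration(n); R,_=cv2.Rodrigues(np.array(c['rvec'],float)); return np.array(c['mtx'],float),R,np.array(c['tvec'],float).ravel()
def unproj(n,u,v,d):
    K,R,t=cal(n); u,v,d=map(lambda a:np.asarray(a,float),(u,v,d))
    p=np.stack([(u-K[0,2])/K[0,0]*d,(v-K[1,2])/K[1,1]*d,d],-1)
    return (p-t)@R
def onz(n,u,v,z):
    K,R,t=cal(n); r=R.T@np.linalg.inv(K)@np.array([u,v,1.]); o=-R.T@t
    return o+r*(z-o[2])/r[2]
def proj(n,P):
    K,R,t=cal(n); p=np.atleast_2d(P)@R.T+t; q=p@K.T; return q[:,:2]/q[:,2:]
E
python3 - <<'E'
from h import *
o=bot.get_obs(); print(o)
for n in('side','top'):
    im,d=bot.read_camera(n); cv2.imwrite(f'pics/{n}0.png',im); np.save(f'{n}0.npy',d)
    K,R,t=cal(n); print(n,K[0,0],(-R.T@t).round(3),R[2].round(2))
    for l in('cap_center','camera','slide_box_center','jar_center','eyepiece_center','plain_cap_center'):
        for r in bot.find_in(n,l):
            u,v=r['xy']; dd=d[int(v),int(u)]
            print(l,round(r['p'],2),np.round(r['xy']),unproj(n,u,v,dd).round(3))
print(bot.get_obs()['t'])
E
```

```text
{'t': 0.0, 'q': array([-1.34014037,  0.47780851,  0.02235744,  1.5564299 , -0.0114911 ,
        1.10928112, -0.08309958]), 'joint_vel': array([ 0.00135251,  0.0003507 , -0.00098486, -0.00063815,  0.00149562,
        0.00118182,  0.00030734]), 'joint_torque': array([ 6.17401820e-04, -5.96441281e+01,  1.60842106e+00, -2.81201810e+01,
        1.25414820e-02,  9.03696287e-03,  2.51548721e-05]), 'eef_pos': array([0.2241464 , 0.63608766, 0.23032951]), 'tool_rot': array([ 5.78844224e-04,  8.16181061e-01,  5.77795524e-01, -6.88127194e-04]), 'contact_force': array([-0.16253573, -0.24550621,  0.21308992]), 'torque': array([-0.00840684, -0.02841887, -0.00558979]), 'gripper_width': 0.9989890055357556}
side 483.8385961361781 [ 0.117 -0.468  0.654] [ 0.54  0.57 -0.62]
cap_center 0.76 [305. 241.] [0.658 0.122 0.015]
cap_center 0.75 [270. 275.] [0.538 0.095 0.015]
cap_center 0.67 [240. 237.] [0.568 0.228 0.018]
cap_center 0.54 [230. 236.] [0.555 0.245 0.02 ]
cap_center 0.16 [416. 358.] [ 0.529 -0.248  0.077]
camera 0.66 [416. 358.] [ 0.528 -0.248  0.077]
camera 0.43 [300. 218.] [0.71  0.193 0.012]
slide_box_center 0.56 [382. 248.] [ 0.732 -0.023  0.035]
jar_center 0.98 [439. 293.] [ 0.682 -0.188  0.059]
eyepiece_center 0.61 [247. 188.] [0.679 0.341 0.043]
plain_cap_center 0.52 [300. 218.] [0.71  0.192 0.012]
top 584.4306943191489 [0.503 0.036 1.025] [ 0.12  0.02 -0.99]
cap_center 0.8 [225. 280.] [0.563 0.229 0.016]
cap_center 0.74 [298. 286.] [0.55  0.103 0.021]
cap_center 0.7 [289. 225.] [0.658 0.117 0.017]
camera 0.7 [491. 273.] [ 0.561 -0.216  0.066]
camera 0.36 [228. 277.] [0.569 0.224 0.016]
slide_box_center 0.59 [360. 173.] [ 0.742 -0.01   0.034]
jar_center 0.7 [457. 195.] [ 0.693 -0.167  0.065]
eyepiece_center 0.96 [146. 212.] [0.68  0.357 0.054]
plain_cap_center 0.83 [242. 195.] [0.713 0.199 0.013]
plain_cap_center 0.57 [145. 210.] [0.683 0.359 0.053]
0.7
```

View pics/top0.png

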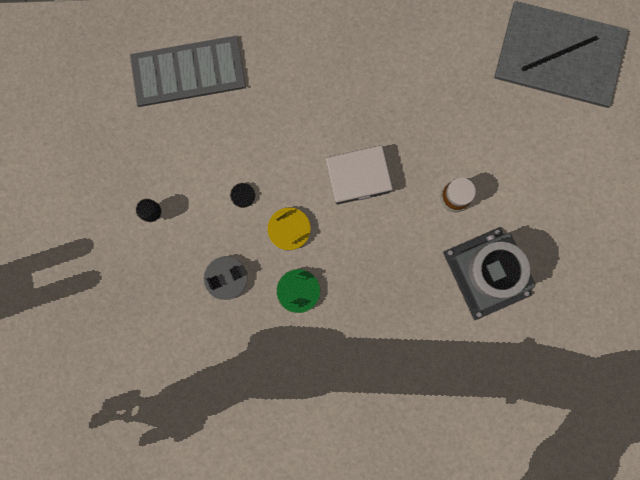

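View pics/side0.png

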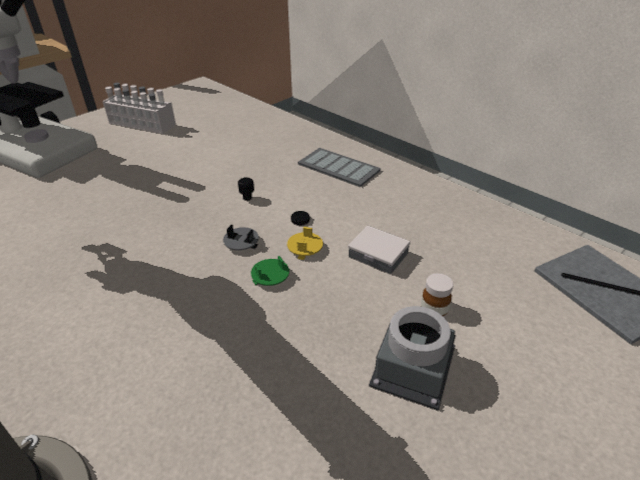

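Run:
```python
import cv2,numpy as np
a=cv2.imread('pics/top0.png')[190:330,180:340];b=cv2.imread('pics/side0.png')[195:305,195:345]
c=np.hstack([cv2.resize(a,(400,350),interpolation=2),cv2.resize(b,(400,350),interpolation=2)])
cv2.imwrite('pics/crop0.png',cv2.convertScaleAbs(c,alpha=1.8,beta=20))
```

```text
(no output)
```

View pics/crop0.png

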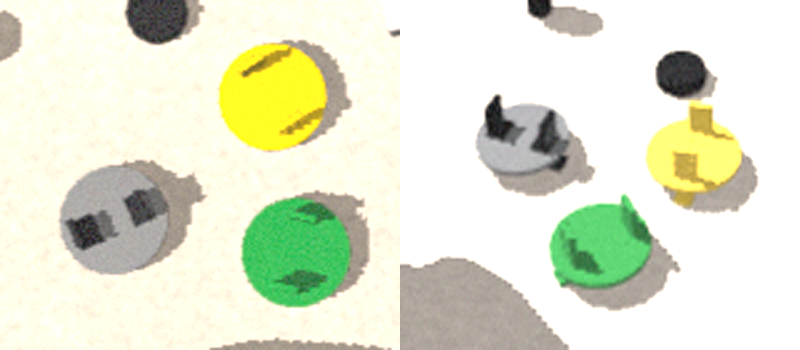

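Candidates: grey/black cap at top (225,278), green one at (299,290), yellow one at (290,229). The grey/black one fits: it has two tabs and is neither green nor yellow, and the crop shows its tabs upright. I'll now measure it and the collar.

```bash
cat > meas.py <<'E'
from h import *
def cloud(n,d,c,r):
    v,u=np.mgrid[0:480,0:640]; P=unproj(n,u,v,d); m=(d>0)&(np.hypot(P[...,0]-c[0],P[...,1]-c[1])<r)
    return P,m
def circ(n,mask,z):
    cs,_=cv2.findContours(mask.astype(np.uint8),0,1); c=max(cs,key=cv2.contourArea)
    pts=np.array([onz(n,*p[0],z)[:2] for p in c])
    (x,y),r=cv2.minEnclosingCircle(pts.astype(np.float32)*1000)
    A=np.c_[2*pts,np.ones(len(pts))]; s=np.linalg.lstsq(A,(pts**2).sum(1),rcond=None)[0]
    return s[:2].round(4),round(float(np.sqrt(s[2]+s[:2]@s[:2])),4),(x,y,r)
E
python3 - <<'E'
from meas import *
for n in('top','side'):
    d=np.load(f'{n}0.npy')
    K,R,t=cal(n)
    P,m=cloud(n,d,(.563,.229),.06)
    bench=m&(np.hypot(P[...,0]-.563,P[...,1]-.229)>.048); print(n,'bench z',np.median(P[bench][:,2]))
    mf=m&(P[...,2]>.009)
    print('flange',circ(n,mf,.016),np.median(P[m&(P[...,2]>.011)&(P[...,2]<.022)][:,2]))
    mt=m&(P[...,2]>.024); T=P[mt]; k,l,ce=cv2.kmeans(T[:,:2].astype(np.float32),2,None,(3,50,1e-6),5,2)
    print('tabs',mt.sum(),ce,T[:,2].max(),'mid',ce.mean(0),'ang',np.degrees(np.arctan2(*(ce[1]-ce[0])[::-1])),np.linalg.norm(ce[1]-ce[0]))
    # min-area rect of tabs
    print('tab rect',cv2.minAreaRect((T[:,:2]*1000).astype(np.float32)))
    for i in(0,1):
        top=T[(l[:,0]==i)&(T[:,2]>.033)]; print('  top pts',len(top),top.mean(0), cv2.minAreaRect((top[:,:2]*1000).astype(np.float32)))
    P,m=cloud(n,d,(.56,-.23),.08)
    mc=m&(P[...,2]>.088)&(P[...,2]<.102); mc=cv2.morphologyEx(mc.astype(np.uint8),2,np.ones((3,3),np.uint8))>0
    print('collar',circ(n,mc,.095),np.median(P[mc][:,2]))
    # inner hole
    cs,h=cv2.findContours(mc.astype(np.uint8),2,1)
    for c,hh in zip(cs,h[0]):
        if hh[3]>=0 and len(c)>15:
            q=np.array([onz(n,*p[0],.095)[:2] for p in c]);s=np.linalg.lstsq(np.c_[2*q,np.ones(len(q))],(q**2).sum(1),rcond=None)[0];print(' hole',s[:2],np.sqrt(s[2]+s[:2]@s[:2]))
E
```

```text
top bench z 0.0010884516387078128
flange (array([0.5679, 0.2291]), 0.0371, (567.9176635742188, 229.03903198242188, 37.977474212646484)) 0.01716509598201188
tabs 101 [[0.5773344  0.20546363]
 [0.5578653  0.25051752]] 0.042561698757852096 mid [0.5675999  0.22799057] ang 113.37056 0.049080525
tab rect ((567.6979370117188, 228.98228454589844), (19.7868595123291, 55.497806549072266), 22.931438446044922)
  top pts 42 [0.57712012 0.20578211 0.03848766] ((577.475830078125, 205.8612060546875), (19.732210159301758, 5.520907878875732), 22.06184196472168)
  top pts 40 [0.55836284 0.25112502 0.03860881] ((557.6874389648438, 251.60296630859375), (18.922555923461914, 6.118645668029785), 21.60331916809082)
collar (array([ 0.5656, -0.2242]), 0.0443, (565.9696655273438, -223.8650360107422, 45.45820999145508)) 0.09520344781735426
 hole [ 0.56572943 -0.22477766] 0.032439609368536265
side bench z 0.0007950163979735336
flange (array([0.5687, 0.2301]), 0.0391, (570.192626953125, 234.7318572998047, 47.302146911621094)) 0.016631501267683174
tabs 99 [[0.5582981  0.24840267]
 [0.5777439  0.20337358]] 0.04058508357422889 mid [0.568021   0.22588813] ang -66.64294 0.049048517
tab rect ((568.437255859375, 226.77850341796875), (20.28135871887207, 54.89805221557617), 22.162742614746094)
  top pts 24 [0.55797501 0.24866414 0.03723508] ((558.5745239257812, 249.68466186523438), (19.202627182006836, 5.643420696258545), 27.0466365814209)
  top pts 26 [0.57785987 0.20397087 0.03737171] ((577.483642578125, 204.62826538085938), (20.099567413330078, 5.559618949890137), 21.85466766357422)
collar (array([ 0.5645, -0.2273]), 0.0453, (564.528564453125, -226.97747802734375, 47.1937255859375)) 0.0949947099914951
 hole [ 0.56587042 -0.226184  ] 0.03216957709914773
```

```bash
cat >> h.py <<'E'
from scipy.spatial.transform import Rotation as Ro
def delta(target,yaw_deg,o=None):
    "tool-frame shift (cm) and rotvec from measured pose to a tool-down pose with tool x at yaw"
    o=o or bot.get_obs(); q=o['tool_rot']; R=Ro.from_quat(np.r_[q[1:],q[0]])
    y=np.radians(yaw_deg); c,s=np.cos(y),np.sin(y)
    G=Ro.from_matrix(np.array([[c,s,0],[s,-c,0],[0,0,-1.]]))
    return (R.inv().apply(np.array(target)-o['eef_pos'])*100).round(2),(R.inv()*G).as_rotvec().round(4)
E
python3 -c "
from h import *
print(delta([.568,.2285,.12],113))"
```

```text
(array([-27.07,  45.98,  11.13]), array([ 0.000e+00, -1.000e-04, -7.402e-01]))
```

```bash
python3 -m creep '[[[-3,5,0,0,0,-0.09,1],[-6,10.2,0.5,0,0,-0.18,1],[-9,15.3,2,0,0,-0.27,1],[-12,20.4,4,0,0,-0.36,1],[-15,25.5,6,0,0,-0.45,1],[-18,30.6,8,0,0,-0.54,1],[-21,35.8,9.5,0,0,-0.63,1],[-24.1,40.9,11,0,0,-0.70,1],[-27.1,46,11.1,0,0,-0.74,1],[-27.1,46,11.1,0,0,-0.74,1]]]' 30
python3 -c "
from h import *
print(bot.get_obs()['t'],delta([.568,.2285,.12],113))"
```

```text
t: 1.95
eef_pos: [0.5718, 0.2215, 0.1202]
tool_rot: [0.002, 0.556, 0.831, -0.001]
contact_force: [-0.9, 0.3, 0.0]
gripper_width: 0.999
1.95 (array([ 0.79, -0.09,  0.01]), array([ 0.0005,  0.0034, -0.0099]))
```

```bash
python3 -m creep '[[[0,0,0,0,0,0,1],[0,0,0,0,0,0,1],[0,0,0,0,0,0,1]]]' 30
python3 - <<'E'
from h import *
print(bot.get_obs()['t'],delta([.568,.2285,.12],113))
ims=[]
for n in('top','side'):
    im,d=bot.read_camera(n); p=proj(n,np.array([[.568,.2285,.016]]))[0].astype(int)
    c=im[max(0,p[1]-90):p[1]+90,max(0,p[0]-100):p[0]+100]; ims.append(cv2.resize(c,(400,360),interpolation=2))
cv2.imwrite('pics/a1.png',np.hstack(ims))
E
```

```text
t: 2.33
eef_pos: [0.5673, 0.2297, 0.1204]
tool_rot: [-0.0, 0.551, 0.834, 0.0]
contact_force: [0.6, -0.3, 0.4]
gripper_width: 0.998
2.325 (array([-0.14,  0.01,  0.04]), array([ 0.0001, -0.0006,  0.0022]))
```

View pics/a1.png

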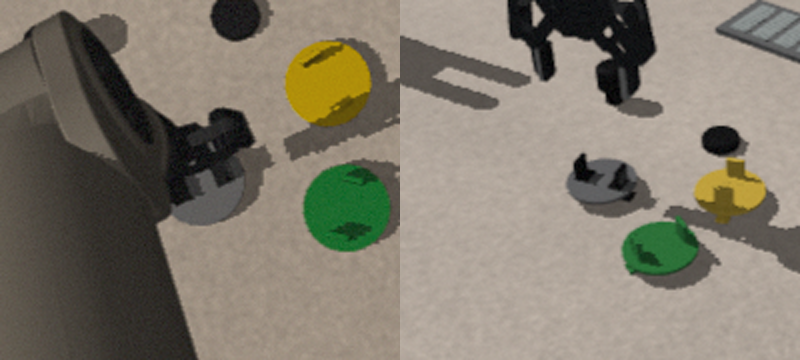

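Both views show the open jaws over the grey cap, lined up with its tabs; side crop shows cap at (600,180), fingers above it. Descending.

```bash
python3 -m creep '[[[-0.1,0,2.5,0,0,0,1],[-0.1,0,5.5,0,0,0,1],[-0.1,0,8,0,0,0,1],[-0.1,0,9.5,0,0,0,1],[-0.1,0,10.2,0,0,0,1],[-0.1,0,10.2,0,0,0,1],[-0.1,0,10.2,0,0,0,1]]]' 30
python3 - <<'E'
from h import *
print(bot.get_obs()['t'],delta([.568,.2285,.017],113))
n='side'
im,d=bot.read_camera(n); p=proj(n,np.array([[.568,.2285,.016]]))[0].astype(int)
c=im[p[1]-60:p[1]+50,p[0]-75:p[0]+75]; cv2.imwrite('pics/a2.png',cv2.convertScaleAbs(cv2.resize(c,(750,550),interpolation=2),alpha=1.8,beta=15))
E
```

```text
t: 3.3
eef_pos: [0.5691, 0.2276, 0.0192]
tool_rot: [0.0, 0.552, 0.834, 0.001]
contact_force: [-0.3, -0.5, 0.7]
gripper_width: 1.006
3.3 (array([ 0.13, -0.07,  0.22]), array([ 0.0015, -0.0001, -0.0003]))
```

View pics/a2.png

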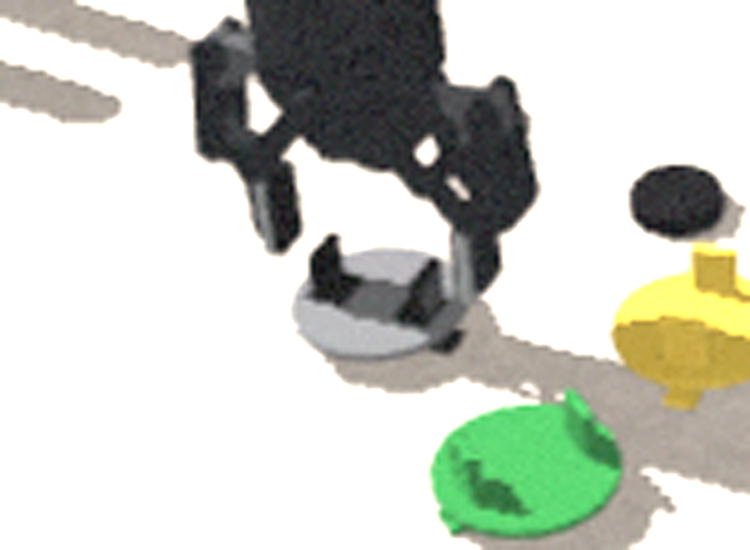

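Jaws straddle the cap's tabs, clear on both sides (crop: tabs at (325,270) and (425,290)). Closing.

```bash
python3 -m creep '[[[0,0,0.1,0,0,0,0.6],[0,0,0.1,0,0,0,0.5],[0,0,0.1,0,0,0,0.3],[0,0,0.1,0,0,0,0.3],[0,0,0.1,0,0,0,0.3],[0,0,0.1,0,0,0,0.3]]]' 30
python3 - <<'E'
from h import *
o=bot.get_obs();print(o['t'],o['contact_force'],delta([.568,.2285,.017],113))
n='side'
im,d=bot.read_camera(n); p=proj(n,np.array([[.568,.2285,.016]]))[0].astype(int)
c=im[p[1]-60:p[1]+50,p[0]-75:p[0]+75]; cv2.imwrite('pics/a3.png',cv2.convertScaleAbs(cv2.resize(c,(750,550),interpolation=2),alpha=1.8,beta=15))
E
```

```text
t: 4.1
eef_pos: [0.5701, 0.228, 0.0192]
tool_rot: [0.001, 0.552, 0.834, 0.001]
contact_force: [-1.7, 0.2, 10.9]
gripper_width: 0.422
4.1 [-1.71415001  0.21408506 10.92006138] (array([ 0.13, -0.17,  0.22]), array([ 0.0035, -0.0002, -0.0004]))
```

View pics/a3.png

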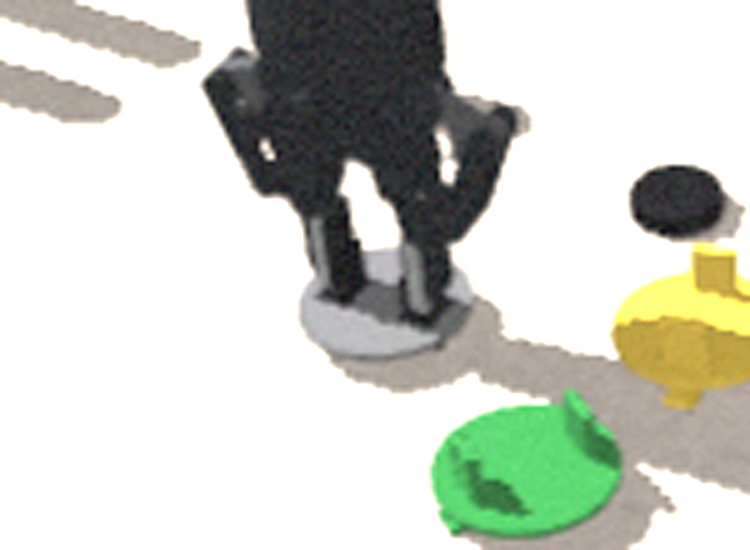

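```bash
python3 -m creep '[[[0,0,-0.5,0,0,0,0.3],[0,0,-2,0,0,0,0.3],[0,0,-5,0,0,0,0.3],[0,0,-9,0,0,0,0.3],[0,0,-13,0,0,0,0.3],[0,0,-16.5,0,0,0,0.3],[0,0,-18,0,0,0,0.3],[0,0,-18,0,0,0,0.3],[0,0,-18,0,0,0,0.3]]]' 30
python3 - <<'E'
from h import *
o=bot.get_obs();print(o['t'],o['contact_force'],o['gripper_width'],delta([.5658,-.225,.20],113))
n='side'
im,d=bot.read_camera(n);np.save('side4.npy',d); p=proj(n,np.array([[.568,.2285,.19]]))[0].astype(int)
print(p)
c=im[p[1]-60:p[1]+50,p[0]-75:p[0]+75]; cv2.imwrite('pics/a4.png',cv2.convertScaleAbs(cv2.resize(c,(750,550),interpolation=2),alpha=1.8,beta=15))
E
```

```text
t: 5.28
eef_pos: [0.5675, 0.2268, 0.1957]
tool_rot: [-0.001, 0.552, 0.834, -0.001]
contact_force: [-0.2, -0.1, -1.4]
gripper_width: 0.419
5.275 [-0.18480562 -0.1057805  -1.39474698] 0.4190207153590294 (array([-41.52, -17.81,  -0.38]), array([-0.0027,  0.0002, -0.0002]))
[230 166]
```

View pics/a4.png

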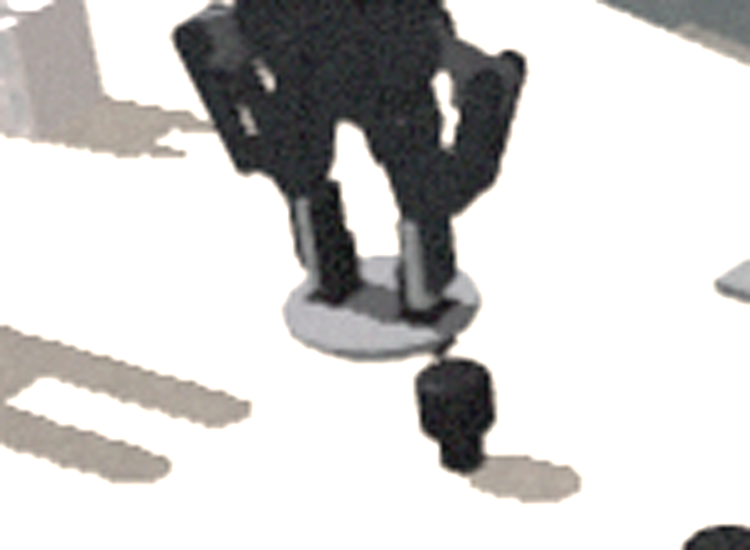

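Cap is held and looks level in the side crop (flange at (385,300)). Carrying over the camera.

```bash
python3 -m creep '[[[-2,-0.9,0,0,0,0,0.3],[-6.5,-2.8,0,0,0,0,0.3],[-12,-5.1,0,0,0,0,0.3],[-17.5,-7.5,0,0,0,0,0.3],[-23,-9.9,0,0,0,0,0.3],[-28.5,-12.2,0,0,0,0,0.3],[-34,-14.6,0,0,0,0,0.3],[-38.5,-16.5,0,0,0,0,0.3],[-41,-17.6,0,0,0,0,0.3],[-41.5,-17.8,0,0,0,0,0.3]]]' 30
python3 -m creep '[[[0,0,1,0,0,0,0.3],[0,0,2,0,0,0,0.3],[0,0,2.5,0,0,0,0.3],[0,0,2.5,0,0,0,0.3],[0,0,2.5,0,0,0,0.3]]]' 30
python3 - <<'E'
from h import *
o=bot.get_obs();print(o['t'],o['q'].round(2),o['contact_force'],o['gripper_width'],delta([.5658,-.225,.17],113))
for n in('side','top'):
    im,d=bot.read_camera(n);np.save(n+'5.npy',d);cv2.imwrite(f'pics/{n}5.png',im)
    p=proj(n,np.array([[.566,-.225,.13]]))[0].astype(int); c=im[p[1]-80:p[1]+70,p[0]-75:p[0]+75]; cv2.imwrite(f'pics/{n}5c.png',cv2.convertScaleAbs(cv2.resize(c,(550,550),interpolation=2),alpha=1.5,beta=15)); print(p)
E
```

```text
t: 6.58
eef_pos: [0.5647, -0.2282, 0.1966]
tool_rot: [-0.0, 0.554, 0.832, -0.001]
contact_force: [-0.2, 1.0, -0.7]
gripper_width: 0.424
t: 7.2
eef_pos: [0.567, -0.224, 0.1725]
tool_rot: [0.0, 0.552, 0.834, 0.0]
contact_force: [-0.2, 0.7, -0.0]
gripper_width: 0.417
7.2 [ 0.17  0.43  0.14  1.78 -0.07  0.93  2.31] [-0.17681552  0.7094354  -0.00182264] 0.4171824211467853 (array([-0.04, -0.14,  0.25]), array([0.0003, 0.0001, 0.0003]))
[422 311]
[507 267]
```

View pics/side5c.png

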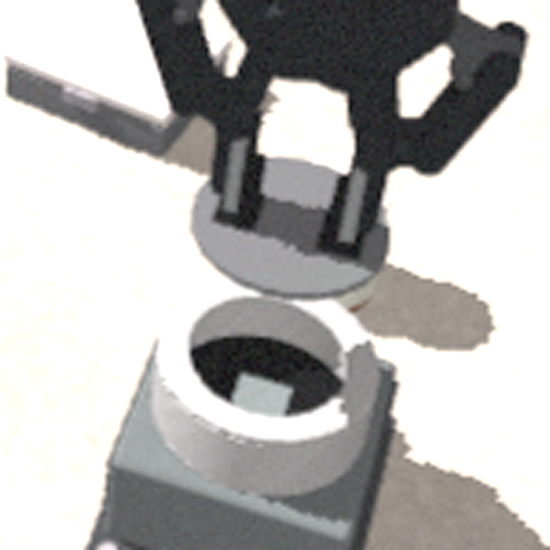

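View pics/top5c.png

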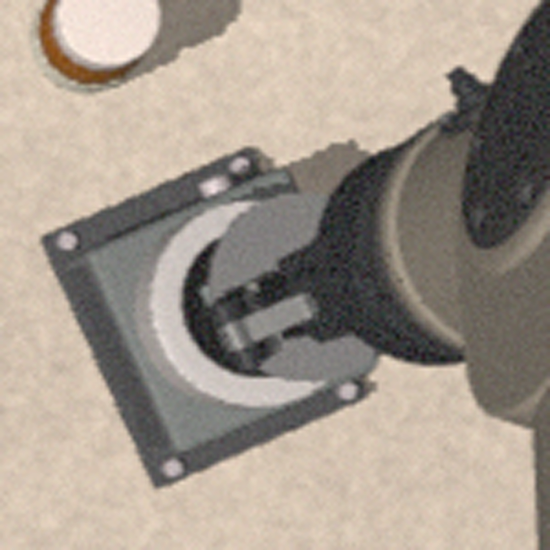

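```bash
cat > fl.py <<'E'
from meas import *
from scipy.optimize import least_squares
def flange(n,d,z0,c,rng=.012,rad=.06):
    P,m=cloud(n,d,c,rad); s=m&(abs(P[...,2]-z0)<rng)
    T=P[s]
    for _ in range(8):
        A=np.c_[T[:,:2]-c,np.ones(len(T))]; w=np.linalg.lstsq(A,T[:,2],rcond=None)[0]
        res=P[...,2]-((P[...,:2]-c)@w[:2]+w[2]); s2=s&(abs(res)<.0035); T=P[s2]
    # edge pixels: flange px next to something further away
    dd=np.where(d>0,d,9); far=cv2.dilate(dd.astype(np.float32),np.ones((3,3)))>dd+.01
    e=s2&far; v,u=np.nonzero(e)
    K,R,t=cal(n); o=-R.T@t; r=np.c_[u,v,np.ones(len(u))]@np.linalg.inv(K).T@R
    nn=np.array([-w[0],-w[1],1]); p0=np.array([*c,w[2]])
    q=o+r*(((p0-o)@nn)/(r@nn))[:,None]
    f=least_squares(lambda x:np.hypot(q[:,0]-x[0],q[:,1]-x[1])-.0377,c,loss='soft_l1',f_scale=.001)
    rr=np.hypot(*(q[:,:2]-f.x).T)-.0377
    print(n,'N',len(T),'tilt deg',np.degrees(w[:2]).round(2),'z at c',w[2].round(4),'edge',len(q),'center',f.x.round(4),'rms',np.std(rr).round(4))
E
python3 - <<'E'
from fl import *
for n in('side','top'):
    flange(n,np.load(n+'5.npy'),.168,np.array([.566,-.225]))
flange('side',np.load('side4.npy'),.193,np.array([.5675,.2268]))
for n in('side','top'):flange(n,np.load(n+'0.npy'),.0165,np.array([.5679,.2291]),.006)
E
```

```text
side N 1297 tilt deg [-0.08  0.12] z at c 0.1691 edge 169 center [ 0.5669 -0.2254] rms 0.0068
top N 793 tilt deg [-0.25  0.14] z at c 0.1693 edge 129 center [ 0.567  -0.2246] rms 0.0047
side N 504 tilt deg [0.03 0.66] z at c 0.1927 edge 102 center [0.5674 0.2239] rms 0.0049
side N 538 tilt deg [0.12 0.38] z at c 0.0167 edge 138 center [0.5676 0.226 ] rms 0.0073
top N 1296 tilt deg [-0.25  0.06] z at c 0.0171 edge 191 center [0.5677 0.2285] rms 0.0036
```

Flange is level (<0.3°). It sits about 1 mm off the opening's centre along tool y, with 3 mm clearance. Correcting that and descending to just above the rim.

```bash
python3 -m creep '[[[0,-0.1,1,0,0,0,0.3],[0,-0.1,2.5,0,0,0,0.3],[0,-0.1,4,0,0,0,0.3],[0,-0.1,4.8,0,0,0,0.3],[0,-0.1,5.2,0,0,0,0.3],[0,-0.1,5.2,0,0,0,0.3],[0,-0.1,5.2,0,0,0,0.3]]]' 30
python3 - <<'E'
from fl import *
o=bot.get_obs();print(o['t'],o['contact_force'],o['gripper_width'],o['eef_pos'],delta([.5658,-.225,.1025],113))
for n in('side','top'):
    im,d=bot.read_camera(n);flange(n,d,.117,np.array([.566,-.225]))
    p=proj(n,np.array([[.566,-.225,.1]]))[0].astype(int); c=im[p[1]-80:p[1]+70,p[0]-75:p[0]+75]; cv2.imwrite(f'pics/{n}6c.png',cv2.convertScaleAbs(cv2.resize(c,(550,550),interpolation=2),alpha=1.5,beta=15))
E
```

```text
t: 8.18
eef_pos: [0.5661, -0.2249, 0.1208]
tool_rot: [0.0, 0.552, 0.834, 0.0]
contact_force: [-0.5, -0.3, -0.8]
gripper_width: 0.418
8.175 [-0.4737102  -0.25641255 -0.83693096] 0.4182399926531452 [ 0.56612319 -0.22487143  0.12075189] (array([ 0.  , -0.04,  1.83]), array([ 0.0007,  0.0005, -0.0003]))
side N 1236 tilt deg [-0.11 -0.08] z at c 0.1173 edge 156 center [ 0.5658 -0.2258] rms 0.0033
top N 666 tilt deg [-0.05 -0.46] z at c 0.1176 edge 110 center [ 0.566  -0.2254] rms 0.0036
```

View pics/side6c.png

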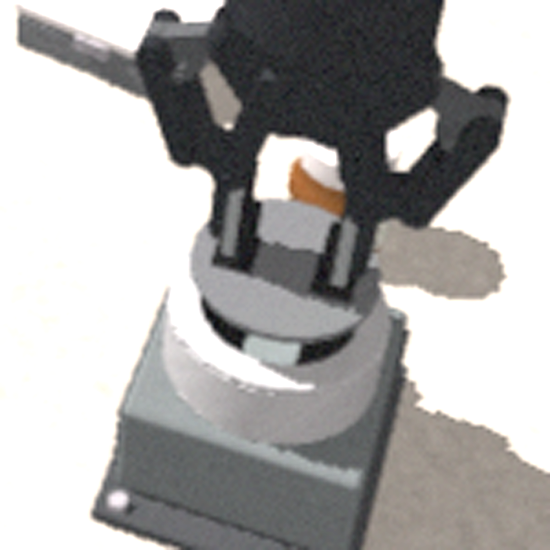

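Cap hovers centred over the opening (flange (290,270), within ~0.5 mm of the hole). Inserting slowly.

```bash
python3 -m creep '[[[0,0,0.4,0,0,0,0.3],[0,0,0.8,0,0,0,0.3],[0,0,1.2,0,0,0,0.3],[0,0,1.4,0,0,0,0.3],[0,0,1.6,0,0,0,0.3],[0,0,1.7,0,0,0,0.3],[0,0,1.7,0,0,0,0.3]]]' 30
python3 - <<'E'
from fl import *
o=bot.get_obs();print(o['t'],o['contact_force'],o['gripper_width'],o['eef_pos'],delta([.5658,-.225,.1025],113))
for n in('side','top'):
    im,d=bot.read_camera(n);flange(n,d,.100,np.array([.566,-.225]),.009,.037)
E
```

```text
t: 9.15
eef_pos: [0.5658, -0.2247, 0.1033]
tool_rot: [-0.0, 0.552, 0.834, 0.0]
contact_force: [0.7, 0.2, -0.9]
gripper_width: 0.42
9.15 [ 0.70096388  0.24124948 -0.90736157] 0.4201801917190829 [ 0.56575951 -0.22473933  0.10327518] (array([-0.03, -0.01,  0.08]), array([-0.    , -0.    , -0.0003]))
side N 1129 tilt deg [-0.01 -0.12] z at c 0.0999 edge 18 center [ 0.5638 -0.2166] rms 0.0055
top N 583 tilt deg [-0.31  0.38] z at c 0.1001 edge 17 center [ 0.5796 -0.2257] rms 0.0041
```

```bash
python3 -m creep '[[[0,0,0.1,0,0,0,0.3],[0,0,0.15,0,0,0,0.3],[0,0,0.2,0,0,0,0.3],[0,0,0.2,0,0,0,0.3]]]' 30
python3 - <<'E'
from fl import *
o=bot.get_obs();print(o['t'],o['contact_force'],o['gripper_width'],o['eef_pos'])
for n in('side','top'):
    im,d=bot.read_camera(n);flange(n,d,.100,np.array([.566,-.225]),.009,.037)
    p=proj(n,np.array([[.566,-.225,.1]]))[0].astype(int); c=im[p[1]-80:p[1]+70,p[0]-75:p[0]+75]; cv2.imwrite(f'pics/{n}7c.png',cv2.convertScaleAbs(cv2.resize(c,(550,550),interpolation=2),alpha=1.5,beta=15))
E
```

```text
t: 9.75
eef_pos: [0.5659, -0.2248, 0.1026]
tool_rot: [0.0, 0.552, 0.834, 0.0]
contact_force: [-3.9, 1.5, 9.4]
gripper_width: 0.42
9.75 [-3.93493515  1.4944737   9.44445982] 0.4195653875611033 [ 0.56592096 -0.22480192  0.10257261]
side N 1123 tilt deg [ 0.12 -0.03] z at c 0.0993 edge 62 center [ 0.5846 -0.2167] rms 0.0101
top N 568 tilt deg [0.14 0.37] z at c 0.0992 edge 27 center [ 0.559  -0.2395] rms 0.0049
```

View pics/side7c.png

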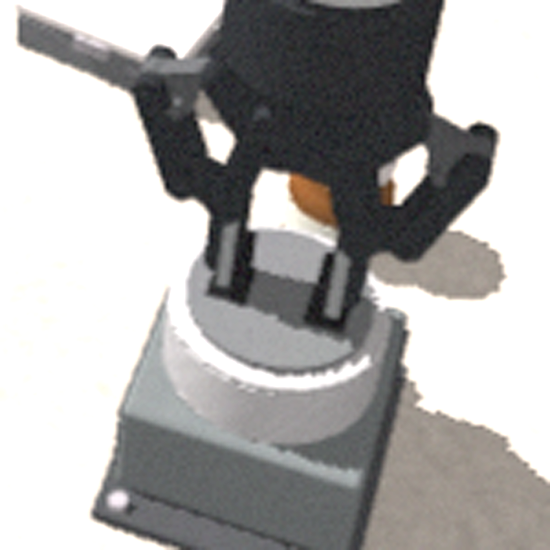

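Flange is down on the rim: 9 N contact, level, flange top at z 0.099 m. Releasing, easing down slightly to offset the fingers' backward swing.

```bash
python3 -m creep '[[[0,0,0,0,0,0,0.5],[0,0,0.1,0,0,0,0.57],[0,0,0.15,0,0,0,0.65],[0,0,0.2,0,0,0,0.75],[0,0,0.2,0,0,0,0.9],[0,0,0.1,0,0,0,1],[0,0,0,0,0,0,1],[0,0,0,0,0,0,1]]]' 30
python3 - <<'E'
from fl import *
o=bot.get_obs();print(o['t'],o['contact_force'],o['gripper_width'],o['eef_pos'])
for n in('side','top'):
    im,d=bot.read_camera(n);flange(n,d,.100,np.array([.566,-.225]),.009,.037)
    p=proj(n,np.array([[.566,-.225,.1]]))[0].astype(int); c=im[p[1]-80:p[1]+70,p[0]-75:p[0]+75]; cv2.imwrite(f'pics/{n}8c.png',cv2.convertScaleAbs(cv2.resize(c,(550,550),interpolation=2),alpha=1.5,beta=15))
E
```

```text
t: 10.85
eef_pos: [0.5659, -0.2247, 0.1015]
tool_rot: [0.0, 0.552, 0.834, 0.0]
contact_force: [0.8, 0.8, -0.2]
gripper_width: 1.002
10.85 [ 0.84562733  0.78448404 -0.20523464] 1.0017797221552298 [ 0.56589375 -0.2247194   0.10145865]
side N 1344 tilt deg [0.04 0.04] z at c 0.0993 edge 38 center [ 0.596  -0.2325] rms 0.0081
top N 512 tilt deg [ 0.1  -0.07] z at c 0.0994 edge 14 center [ 0.5701 -0.2321] rms 0.0029
```

View pics/side8c.png

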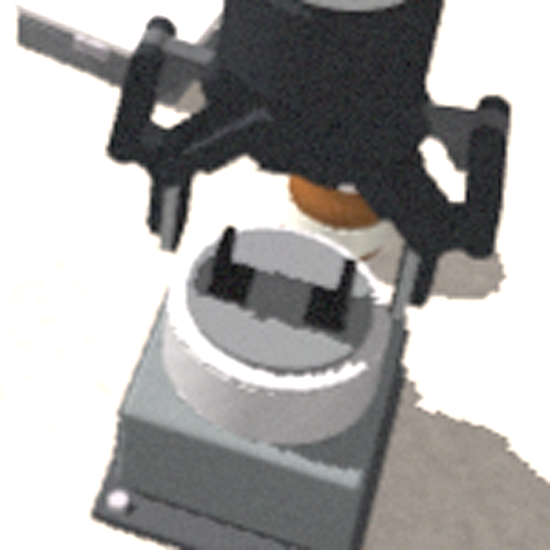

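Released: both tabs are upright at (228,270) and (343,295), and the flange is level on the rim. Retreating straight up, then measuring the tab span.

```bash
python3 -m creep '[[[0,0,-2,0,0,0,1],[0,0,-5,0,0,0,1],[0,0,-9,0,0,0,1],[0,4,-13,0,0,0,1],[0,-2,-15,0,0,0,1],[0,-7,-15,0,0,0,1],[0,-12,-15,0,0,0,1],[0,-12,-15,0,0,0,1],[0,-12,-15,0,0,0,1]]]' 30
python3 - <<'E'
from fl import *
o=bot.get_obs();print(o['t'],o['contact_force'],o['eef_pos'])
for n in('side','top'):
    im,d=bot.read_camera(n);flange(n,d,.0985,np.array([.566,-.225]),.004,.037)
    cv2.imwrite(f'pics/{n}9.png',im)
    P,m=cloud(n,d,(.566,-.225),.042); mt=m&(P[...,2]>.107)&(P[...,2]<.13); T=P[mt]
    print(len(T),cv2.minAreaRect((T[:,:2]*1000).astype(np.float32)) if len(T)>5 else '', T[:,2].max() if len(T) else '')
    p=proj(n,np.array([[.566,-.225,.1]]))[0].astype(int); c=im[p[1]-60:p[1]+60,p[0]-60:p[0]+60]; cv2.imwrite(f'pics/{n}9c.png',cv2.convertScaleAbs(cv2.resize(c,(400,400),interpolation=2),alpha=1.5,beta=15))
cv2.imwrite('pics/9c.png',np.hstack([cv2.imread('pics/side9c.png'),cv2.imread('pics/top9c.png')]))
E
```

```text
t: 12.08
eef_pos: [0.4559, -0.2713, 0.2516]
tool_rot: [0.0, 0.552, 0.834, 0.0]
contact_force: [0.4, 0.3, 0.5]
gripper_width: 0.998
12.075 [0.35967424 0.25645821 0.48903685] [ 0.45590008 -0.27126525  0.25155653]
side N 1342 tilt deg [0.17 0.17] z at c 0.0993 edge 56 center [ 0.5396 -0.2347] rms 0.0113
134 ((565.6768188476562, -226.0611572265625), (20.230255126953125, 55.01350784301758), 23.51384925842285) 0.12333835230825105
top N 1512 tilt deg [ 0.2  -0.02] z at c 0.0994 edge 47 center [ 0.5962 -0.2456] rms 0.0102
152 ((565.6734008789062, -223.80540466308594), (19.816699981689453, 55.53366470336914), 23.221933364868164) 0.1250568336344922
```

View pics/9c.png

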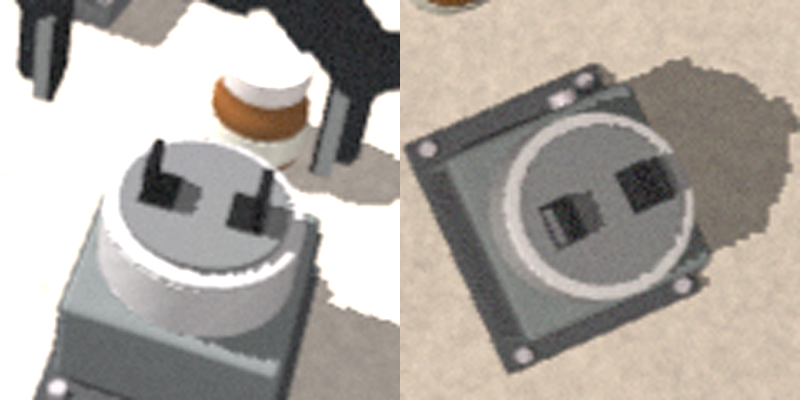

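View pics/top9.png

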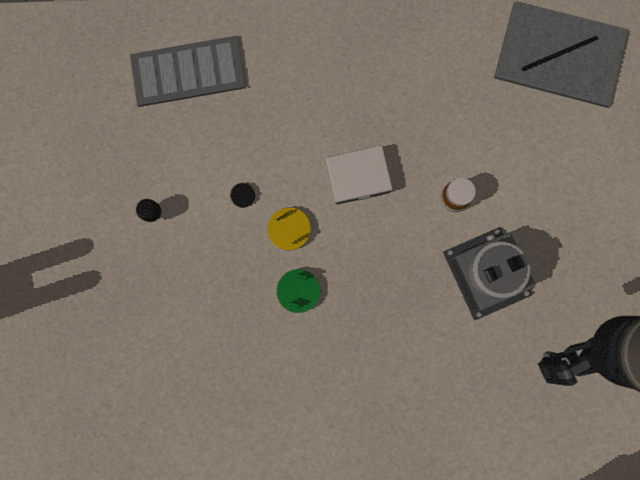

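The tab span is 55.0 mm (side) and 55.5 mm (top), against 54.9 and 55.5 mm untouched, so both tabs are fully sprung. The flange top is 4 mm above the rim and level. The top picture shows the cap in the collar at (500,268) and the bystanders where they were.

```bash
python3 -c "
from station import bot
print(bot.hand_in(), bot.get_obs()['t'])"
```

```text
the job is handed in; nothing more can be done
the job is handed in; nothing more can be done
```

The grey/black dust cap is in the camera's mouth with its flange on the rim and both tabs sprung out. I pinched it by its tabs, carried it over and lowered it in until the rim pushed back with about 9 N. Then I let go, backed the arm away and handed in. The last clock reading before hand-in was about 12 s of the 38 s allowed.

My last checks, with the arm clear:
- **Flange:** its top is about 4 mm above the rim, which is its own thickness, and it is level to about 0.2°.
- **Tabs:** they span about 55 mm, the same as before I touched them, so both sprang out fully. The feet under the rim can't be seen, so I take the lock from that span and the flange height.
- **Bystanders:** they and the green and yellow look-alikes show at the same places in the last top picture as at the start.
- **Failed check:** my circle fit for the cap's centre stopped working once the flange was down on the rim. I judged the final centring from the midpoint of the tabs, which is within about 1 mm of the opening's centre in both cameras.

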